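Load the table shooter and hold it drawn

ROBOT

A 6-joint arm with a two-finger parallel gripper is mounted at the origin on the work surface. World frame = base frame: x ahead of the robot, y to its left, z up, the work surface at z = 0. Lengths are in m, angles in rad, forces in N, time in s.
With the tool pointing down it reaches from about 0.375 to 0.9 m from the base axis. Payload 3.1 kg.
Tool frame: the origin (TCP) lies midway between the tips of the shut fingers; the grasp point (between the pads) lies 19 mm behind it; z points along the fingers, y is the line along which they close (so a half turn about z gives the same grasp; the last joint's range is limited). The gripper opens to 85 mm and grips with 20 to 120 N. Pads are 22 mm wide; open, the fingers measure 114 mm over their backs; the gripper's body (76 mm by 85 mm) begins 54 mm behind the grasp point. The pads swing forward as they close: fully open they stand 13 mm farther back than shut.
Start: joints at [-1.377, 0.527, 1.433, -0, 1.181, -0.178], TCP at [0.228, -0.582, 0.231] pointing down, gripper open.
Joint ranges: [-3.08, 3.08], [-0.75, 2.2], [0.22, 2.44], [-1.43, 4.57], [0, 2.65], [-2.85, 2.85]. Speed limits (rad/s): [2.79, 2.79, 3.14, 3.14, 3.14, 3.14].

INTERFACE

Orientations are given as a unit quaternion [x, y, z, w].
In Python, from station import manip gives the robot as it stands.
- The arm moves only by the tool step_arm, never from a script. Its argument "targets" is text: rows parted by semicolons, each of 4 numbers parted by spaces: the shift along the tool's x, y, z in mm, then the turn about the tool's z in degrees. A call has 1 to 12 rows; each row is the pose to reach, as a shift and turn from the pose commanded when the call began, along the tool's axes at that moment; what a row does not reach only later rows make up. A row lasts 1/10 s, in which the tool goes at most 50 mm and 8.59 degrees, less where a joint would pass 70% of its speed; a pose out of reach is approached as far as the arm can. A call with a gripper value outside its range is refused whole. "gripper" is the closure, from 0 (fully open) to 1 (shut), set as the call begins (left out, the last holds). The fingers move at their own pace and stop on an object; "squeeze" is the grip in N (left out, the last holds). Time passes only in rows, so rows that repeat a pose let the fingers close. It gives the time, the measured TCP pose, the force, the opening and the grip force at its end, in the units of the state.
- manip.sense(): the state, without advancing time (a new reading comes with each control period).
- manip.snapshot(name): name is "scene" or "top"; returns the picture (480x640x3 uint8, red, green, blue); there is no depth.
- manip.get_calibration(name): a dict with "fov_y" (degrees; the focal length in pixels is half the picture's height over the tangent of half this angle, whatever the lens; pixels are square), "cx", "cy" (the principal point, pixels), "extrinsics" (4x4, takes a point from camera to world coordinates). Camera axes: x right, y down, z forward; pixel columns grow to the right and rows downward; lengths in m; the calibration is good to about 2 mm. A picture is of the moment at which its call begins. get_calibration takes no time and is no camera call.
- manip.sign_off(): hands the job in; it is judged then, once.
Trained networks look in the newest picture that a camera, given by its name, has taken for a name from the list of things; names that differ only in an ending like _2 or _b are one class to them, and where a whole thing is asked for, a point or a joint stands for the part that bears it (a point fixed in the world has none). Each returns a list of dicts, best first, with "p" (0 to 1); they miss things now and then, are a little off and sometimes report something else, mostly with a low value. They report only what shows in the picture. A call takes as long as a camera call. They do not tell look-alikes from the thing itself.
- manip.recognise(camera, query): "position" ([column, row] in pixels, amid what is visible of it).
- manip.masks_of(camera, query): "pixels" (480x640 bool, what is visible of it) and "position" ([column, row] in pixels, amid what is visible of it).
- manip.mark_of(camera, query): "position" ([column, row] in pixels: a listed point, or the origin of a listed thing).
The state is a dict: "t": time; "q": joint angles; "qd": joint speeds; "tau": joint torques, N m; "tcp_pos": TCP position; "tool_rot": TCP orientation; "force": force on the tool from outside, world axes, zero at the start; "ft_torque": the same for the moment, N m; "finger_gap": opening from 0.0 (shut) to 1.0 (fully open); "gripper_force": force on a finger pad.
Only numpy, scipy, OpenCV 4.12 (cv2) and the standard library are available. Lean on these libraries where they do the work, as an engineer would, in place of code of your own. Each camera call takes 0.05 s, during which the arm holds its last target. There are 200 camera calls.

TASK

Get the table-top stone-shooting game ready to fire: first set each of the two stones, knob up, on the game board between the pair of guide rails that fits it (big stone in the wide lane, small stone in the narrow lane), about midway along the rails, and let go of them. Then grip the pull bar of the spring shooter, draw it out towards the robot until it is level with the brass marker and keep it there: finish while still holding the bar drawn at the marker, with both stones still in their lanes. Leave the tumbler, the coasters and the chalk alone.

Things in the scene. Friction and masses are not known exactly. Their poses are not given: they have to be found in the camera images.
- board: Fixed light-wood game board, turned up to 15 degrees. Origin: on the table under the middle of the pull bar at rest. +x along the lanes, away from the robot; +y left; z up. Playing surface 20 mm above the table, 220 mm wide, x = 45 to 345 mm; side rails at y = +-105 mm rise to 38 mm. Two cheeks, 20 mm high, reach forward at y = +-100 mm, x = -80 to 50 mm; bare table between them.
- lane_wide: Wide lane: fixed pair of aluminium guide rails on the board, 100 mm long along its x (parallel to the board's x), 12 mm high, 68 mm clear between. Origin midway along and between the rails, on the playing surface (20 mm above the table). May be the left or the right lane.
- lane_narrow: Narrow lane: the same but 48 mm clear. Lane centres are at x = 155 mm, y = +-55 mm of the board. At rest the shooter's rubber rod tips end 40 mm short of each lane's origin (10 mm from the edge of the big stone when it is midway).
- stone_big_mid (a point): Big stone, loose, standing on the table left or right of the board: marble disc 60 mm in diameter, 22 mm high, with a black upright round knob 22 mm in diameter on top; 56 mm high in all, about 0.18 kg. The point is on its axis half-way up, 28 mm above its underside; the knob runs from 6 mm below this point to 28 mm above it. z up.
- stone_small_mid (a point): Small stone, loose, on the other side of the board: the same but the disc is 40 mm in diameter, about 0.09 kg; same heights, knob and point.
- bar_mid (a point): Middle of the pull bar: aluminium, 14 x 14 mm section, 216 mm long along the board's y, centre 48 mm above the table. Two steel rods 12 mm thick run from it to +x at y = +-55 mm through bearings (x = 47 to 57 mm, 26 mm wide, 64 mm high), so it can be pinched from above in its middle 90 mm. Axes as the board's.
- shooter (a joint): How far the bar is drawn out, in m: 0 at rest, growing as the bar is pulled along the board's -x, up to a stop at 0.06 (and to -0.015 if pushed in). A spring of about 200 N/m pulls it back to 0 (4 to 9 N at the marker).
- marker_tip (a point): Top of the brass marker: an upright tab 6 mm thick along the board's x, on the cheek at the board's right (y = -114 mm), just beyond the bar's end, 56 mm above the table. Fixed, 22 to 45 mm in front (board's -x) of the bar at rest, different each time. Bar level with it: bar middle and this point at the same board x. Axes as the board's.
- tumbler: Bystander: white open tumbler, 72 mm wide, 95 mm high, beyond and left of the board. Origin under its centre.
- coasters: Bystander: stack of round cork coasters, 96 mm wide, 30 mm high, right of the board. Origin under its centre.
- chalk: Bystander: grey cue-chalk block 23 x 23 x 22 mm, on the right, near the robot. Origin under its centre.
There are look-alikes about, which are no part of the job. What is shaped like the part that bears stone_small_mid but orange or red is not meant.

How it is judged:
On the way, in this order (a step that is already met when the one before it is completed fails the run):
1. each stone stands in the lane that fits it, let go, before the bar is drawn (x of stone_big_mid in the frame of lane_wide between -0.025 and 0.025 m and y of stone_big_mid in the frame of lane_wide between -0.009 and 0.009 m and z of stone_big_mid in the frame of lane_wide between 0.022 and 0.034 m and angle between each of stone_big_mid, stone_small_mid's own z axis and vertical below 0.12 rad and x of stone_small_mid in the frame of lane_narrow between -0.025 and 0.025 m and y of stone_small_mid in the frame of lane_narrow between -0.009 and 0.009 m and z of stone_small_mid in the frame of lane_narrow between 0.022 and 0.034 m and contact force between each of stone_big, stone_small and the fingers below 0.1 N and linear speed of each of stone_big, stone_small below 0.03 m/s and value of joint shooter below 0.01 m), for 0.2 s.
2. the bar is drawn level with the marker and held in the fingers (x of bar_mid in the frame of marker_tip between -0.006 and 0.006 m and contact force between shooter and the fingers above 2 N), for 0.3 s.
At the end, for the whole second after the job is handed in: Each stone upright in its own lane, within 25 mm of midway along the rails and 9 mm of the centre line, at rest, untouched; the pull bar within 6 mm of level with the marker, not moving, held by the fingers (over 2 N) (all of step 2 and x of stone_big_mid in the frame of lane_wide between -0.025 and 0.025 m and y of stone_big_mid in the frame of lane_wide between -0.009 and 0.009 m and z of stone_big_mid in the frame of lane_wide between 0.022 and 0.034 m and angle between each of stone_big_mid, stone_small_mid's own z axis and vertical below 0.12 rad and x of stone_small_mid in the frame of lane_narrow between -0.025 and 0.025 m and y of stone_small_mid in the frame of lane_narrow between -0.009 and 0.009 m and z of stone_small_mid in the frame of lane_narrow between 0.022 and 0.034 m and contact force between each of stone_big, stone_small and the fingers below 0.1 N and linear speed of each of stone_big, stone_small below 0.03 m/s and velocity of joint shooter between -0.02 and 0.02 m/s); the arm keeps its last pose, push and grip.
It fails at once if the tumbler is moved more than 20 mm (distance of tumbler from where it was at the start of the episode above 0.02 m).
It fails at once if the coasters is moved more than 20 mm (distance of coasters from where it was at the start of the episode above 0.02 m).
It fails at once if the chalk is moved more than 20 mm (distance of chalk from where it was at the start of the episode above 0.02 m).
It also fails if it takes over 69 s, if anything falls off the work surface, if the arm or the gripper's body presses on something with over 40 N, if the wrist force passes 120 N, or if a joint passes its speed limit or range.

## Working session

There is one attempt and no reset: what is moved stays moved. The work goes in short steps, Python scripts to look and compute and a tool call to move; the robot and the scene stay as the last step left them, time stands still between calls to the robot, and variables do not carry over. Pictures are saved under pics/ and viewed, at most 13 in all, crops included, and the job is handed in when it is done.

Besides the shell and the picture viewer there is one more tool, called after "Request:" as name(argument=value, ...) on one line, values as JSON. step_arm: Moves the arm, as the interface text tells. Its arguments: {"type":"object","properties":{"targets":{"type":"string"},"gripper":{"type":"number"},"squeeze":{"type":"number"}},"required":["targets"]}

```bash
mkdir -p pics; cat > h.py <<'E'
import numpy as np, cv2
from station import manip
def cal(n):
    c=manip.get_calibration(n); f=240/np.tan(np.radians(c['fov_y'])/2)
    return f,c['cx'],c['cy'],np.array(c['extrinsics'])
def ray(n,p):
    f,cx,cy,E=cal(n); d=E[:3,:3]@np.array([(p[0]-cx)/f,(p[1]-cy)/f,1]); return E[:3,3],d
def at(n,p,z):
    o,d=ray(n,p); return o+d*(z-o[2])/d[2]
def proj(n,P):
    f,cx,cy,E=cal(n); c=E[:3,:3].T@(np.array(P)-E[:3,3]); return [cx+f*c[0]/c[2],cy+f*c[1]/c[2]]
Z=dict(stone_big_mid=.028,stone_small_mid=.028,bar_mid=.048,marker_tip=.056,board=0,lane_wide=.02,lane_narrow=.02,tumbler=0,coasters=0,chalk=0)
E
python3 - <<'E'
from h import *
for n in("top","scene"):
    cv2.imwrite(f'pics/{n}0.png',manip.snapshot(n)[:,:,::-1])
    print(n,cal(n)[3][:3,3].round(3))
    for k,z in Z.items():
        for r in manip.mark_of(n,k)[:3]: print(k,round(r['p'],2),np.round(r['position'],1),at(n,r['position'],z).round(4))
print(manip.sense())
E
```

```text
top [ 0.372 -0.022  1.404]
stone_small_mid 0.57 [192.5 251.2] [0.4896 0.3335 0.028 ]
stone_small_mid 0.48 [164.2 246. ] [0.5056 0.4136 0.028 ]
stone_small_mid 0.45 [218.  232.8] [0.5409 0.2615 0.028 ]
bar_mid 0.7 [287.5 241.4] [0.5112 0.0633 0.048 ]
bar_mid 0.59 [302.7 185.4] [0.6696 0.0188 0.048 ]
marker_tip 0.49 [327.  253.5] [ 0.475  -0.0464  0.056 ]
board 0.75 [292.  238.7] [0.5238 0.0532 0.    ]
lane_wide 0.75 [264.  186.5] [0.6742 0.1312 0.02  ]
lane_narrow 0.68 [301.7 186.9] [0.6714 0.0226 0.02  ]
tumbler 0.63 [187.3 191. ] [0.6685 0.3571 0.    ]
coasters 0.6 [442.4 193.9] [ 0.6489 -0.3879  0.    ]
chalk 0.65 [418.5 310.7] [ 0.311  -0.3066  0.    ]
scene [1.17  0.624 0.831]
stone_big_mid 0.56 [255.8 208.1] [ 0.491  -0.2689  0.028 ]
stone_small_mid 0.85 [410.  328.6] [0.5527 0.2638 0.028 ]
stone_small_mid 0.83 [492.6 355.6] [0.5019 0.4165 0.028 ]
stone_small_mid 0.68 [320.1 325.9] [0.668  0.1282 0.028 ]
bar_mid 0.77 [347.6 266.2] [0.5151 0.0666 0.048 ]
marker_tip 0.44 [319.3 232.3] [ 0.4779 -0.0543  0.056 ]
board 0.62 [346.1 282. ] [0.5169 0.0646 0.    ]
lane_wide 0.71 [276.3 3
[... 349 characters left out ...]
: 1.1, 'q': array([-1.37650077e+00,  5.27468484e-01,  1.43274565e+00,  7.26765530e-06,
        1.18141498e+00, -1.78503699e-01]), 'qd': array([-1.02803396e-03,  1.13313794e-04,  2.52220178e-05, -3.03465064e-04,
       -4.63982062e-04, -3.87460478e-04]), 'tau': array([ 6.64581949e-04, -4.42331135e+01, -1.78423673e+01, -1.61638154e-04,
        7.49413412e-04, -4.69846924e-06]), 'tcp_pos': array([ 0.22765725, -0.5820091 ,  0.23131521]), 'tool_rot': array([ 9.82678087e-01,  1.85320741e-01,  3.21772739e-06, -1.82579458e-05]), 'force': array([-1.04527631,  0.30749713, -0.17366377]), 'ft_torque': array([-0.002348  , -0.02391477,  0.06917969]), 'gripper_force': 0.0, 'finger_gap': 0.9993432353429574}
```

View pics/top0.png

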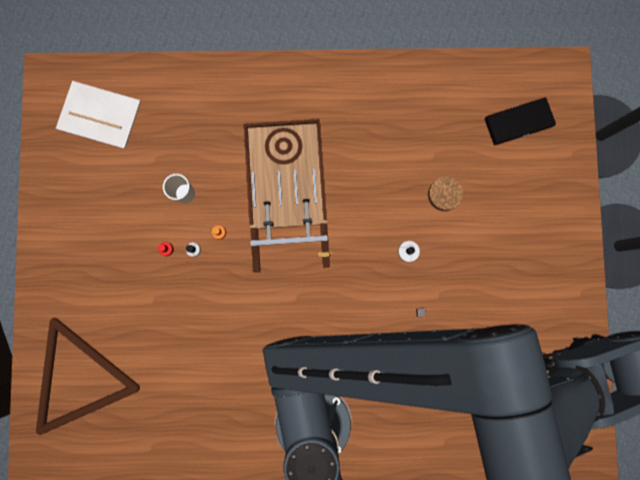

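View pics/scene0.png

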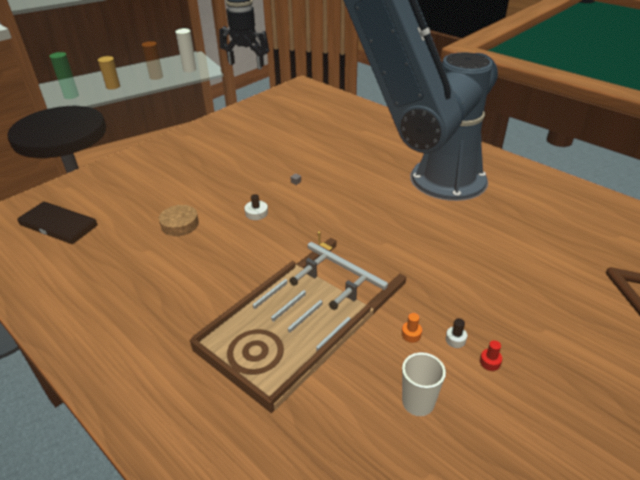

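The top view shows the small white stone at (193,249), with orange (218,232) and red (165,249) look-alikes beside it. The big white stone is at (409,251). The wide lane is on the left (rails at columns 254 and 279), the narrow one on the right (296 and 314). The bar runs from (250,242) to (328,238) and the marker is at (323,254).

```bash
python3 - <<'E'
from h import *
T=cv2.imread('pics/top0.png');S=cv2.imread('pics/scene0.png')
cv2.imwrite('pics/topc.png',cv2.resize(T[165:280,235:345],None,fx=5,fy=5,interpolation=cv2.INTER_CUBIC))
cv2.imwrite('pics/scc.png',cv2.resize(S[225:410,185:415],None,fx=3.2,fy=3.2,interpolation=cv2.INTER_CUBIC))
# black knobs by threshold: top and scene
for n,I,bx in (("top",T,dict(small=(182,238,204,262),big=(396,238,422,265))),("scene",S,dict(small=(440,312,474,350),big=(240,188,272,222)))):
  for k,(a,b,c,d) in bx.items():
    R=I[b:d,a:c].astype(float); hsv=cv2.cvtColor(I[b:d,a:c],cv2.COLOR_BGR2HSV)
    w=(hsv[:,:,1]<60)&(hsv[:,:,2]>120); bl=hsv[:,:,2]<70
    for nm,m in(("white",w),("black",bl)):
      y,x=np.nonzero(m); print(n,k,nm,m.sum(),x.min()+a,x.max()+a,y.min()+b,y.max()+b,(x.mean()+a).round(2),(y.mean()+b).round(2))
  for q in("stone_small_mid","stone_big_mid"):
    for r in manip.masks_of(n,q): 
      y,x=np.nonzero(r['pixels']); print(n,q,round(r['p'],2),len(x),x.min(),x.max(),y.min(),y.max())
for n in("top","scene"):
  for P in([.5,.33,.011],[.5,.33,.039],[.49,-.27,.011],[.49,-.27,.039]): print(n,P,np.round(proj(n,P),1))
E
```

```text
top small white 98 186 199 242 256 193.85 249.56
top small black 45 186 194 246 251 190.4 248.49
top big white 309 398 419 241 261 408.26 251.12
top big black 37 407 413 247 253 410.03 250.3
top stone_small_mid 0.75 168 158 173 243 256
top stone_small_mid 0.73 168 212 225 225 239
top stone_small_mid 0.54 155 186 199 243 256
top stone_big_mid 0.8 330 398 418 242 261
scene small white 239 447 466 327 347 456.22 338.01
scene small black 139 453 463 319 335 457.94 327.14
scene big white 305 245 267 201 219 255.94 210.31
scene big black 65 252 258 195 207 254.91 200.77
scene stone_small_mid 0.77 446 446 466 318 347
scene stone_small_mid 0.63 466 401 421 313 342
scene stone_small_mid 0.58 538 479 501 340 371
scene stone_big_mid 0.9 443 244 267 194 219
scene stone_big_mid 0.2 1116 289 387 242 309
top [0.5, 0.33, 0.011] [195.3 248. ]
top [0.5, 0.33, 0.039] [192.7 247.2]
top [0.49, -0.27, 0.011] [404.5 248.3]
top [0.49, -0.27, 0.039] [406.2 247.4]
scene [0.5, 0.33, 0.011] [452.2 336.7]
scene [0.5, 0.33, 0.039] [454.3 327.2]
scene [0.49, -0.27, 0.011] [256.4 213.1]
scene [0.49, -0.27, 0.039] [255.4 204.3]
```

View pics/topc.png

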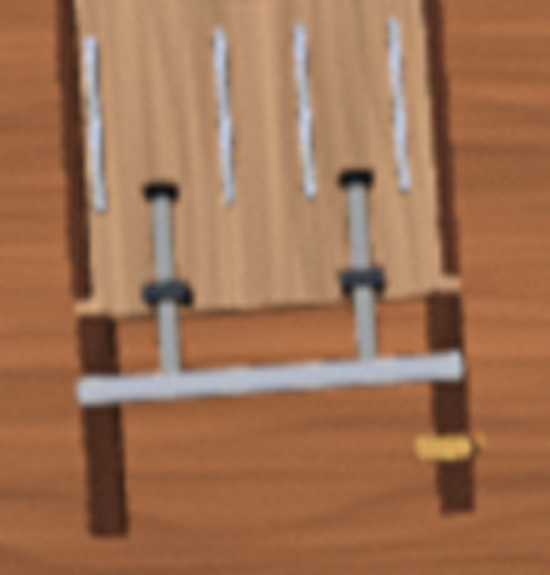

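View pics/scc.png

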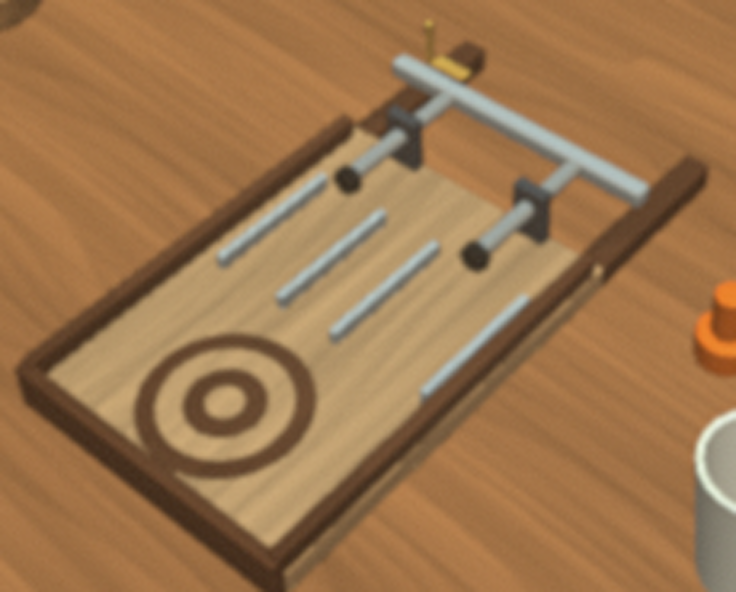

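```bash
cat > fit.py <<'E'
from h import *
from scipy.optimize import least_squares
tc=lambda x,y:((x+.5)/5-.5+235,(y+.5)/5-.5+165)
sc=lambda x,y:((x+.5)/3.2-.5+185,(y+.5)/3.2-.5+225)
W,N=55,-55;r=2.5
B=lambda x,y,z:(x/1e3,y/1e3,z/1e3)
obs=[]
rails=[W+34+r,W-34-r,N+24+r,N-24-r]
top=[((90,38),(100,210)),((218,28),(229,203)),((299,25),(311,198)),((393,18),(404,190))]
scn=[((427,395),(525,300)),((335,335),(436,245)),((281,300),(383,213)),((222,260),(324,180))]
for y,t,s in zip(rails,top,scn):
  for i,x in enumerate((205,105)):
    obs+=[("top",B(x,y,31),tc(*t[i])),("scene",B(x,y,30),sc(*s[i]))]
obs+=[("top",B(0,108,54),tc(78,392)),("top",B(0,-108,54),tc(463,366)),("scene",B(0,-108,50),sc(400,62)),("scene",B(0,108,50),sc(643,192)),
("top",B(-80,100,20),tc(108,535)),("top",B(-80,-100,20),tc(457,512))]
def w(p,P):
  c,s=np.cos(p[2]),np.sin(p[2]); return (p[0]+c*P[0]-s*P[1],p[1]+s*P[0]+c*P[1],P[2])
def res(p,k=("top","scene")): return np.ravel([np.subtract(proj(n,w(p,P)),o) for n,P,o in obs if n in k])
for k in(("top","scene"),("top",),("scene",)):
  s=least_squares(lambda p:res(p,k),[.515,.063,.08],loss='soft_l1'); print(k,s.x.round(4),res(s.x,k).reshape(-1,2).round(1).tolist())
  if len(k)==2:p=s.x
np.save('board.npy',p)
def tri(o,g):
  return least_squares(lambda P:np.ravel([np.subtract(proj(n,P),q) for n,q in o]),g)
m=tri([("top",tc(480,443)),("scene",sc(430,22))],[.48,-.05,.056]); M=m.x
c,s_=np.cos(p[2]),np.sin(p[2]);d=M[:2]-p[:2]; print("marker",M.round(4),m.fun.round(2),"board",(c*d[0]+s_*d[1]).round(4),(-s_*d[0]+c*d[1]).round(4))
M=at("scene",sc(430,22),.056);d=M[:2]-p[:2];print("scene only",(c*d[0]+s_*d[1]).round(4),(-s_*d[0]+c*d[1]).round(4))
# stones
for k,D,o,g in(("small",.020,[("top",(192.5,249.5),.011),("scene",(456.2,337.),.014)],0),("big",.03,[("top",(408.1,251.2),.014),("scene",(255.9,209.8),.013)],0)):
  for n,q,z in o: print(k,n,at(n,q,z).round(4))
print("scene knob small",at("scene",(457.9,327.1),.039).round(4),"big",at("scene",(254.9,200.8),.042).round(4))
print("lanes",np.round(w(p,(.155,.055,.02)),4),np.round(w(p,(.155,-.055,.02)),4))
E
python3 fit.py
```

```text
('top', 'scene') [0.5139 0.0598 0.0575] [[-0.2, 0.2], [-1.2, -0.2], [-0.1, 0.2], [0.4, -0.9], [-0.4, 0.4], [-0.5, -0.0], [-0.3, -0.2], [0.5, -0.3], [-0.2, -0.2], [-0.7, -0.4], [-0.2, -0.4], [0.2, -0.4], [-0.6, -0.1], [-0.6, -0.1], [-0.3, -0.1], [0.5, -1.0], [-0.4, 0.0], [0.1, -0.4], [-1.0, -0.1], [0.7, 1.1], [-0.1, 0.4], [0.3, -0.2]]
('top',) [0.5138 0.0597 0.0525] [[0.2, 0.1], [0.1, 0.1], [0.0, 0.4], [-0.1, -0.2], [0.2, -0.1], [0.0, -0.3], [-0.2, 0.1], [-0.0, 0.0], [-0.3, -0.1], [0.1, -0.2], [-0.3, 0.3], [0.3, 0.1]]
('scene',) [0.5142 0.0595 0.0652] [[-0.6, -0.0], [0.7, -0.9], [-0.1, 0.3], [0.7, -0.2], [-0.4, 0.0], [0.2, -0.2], [-0.5, 0.5], [0.4, -0.7], [-1.4, 0.1], [0.7, 0.8]]
marker [ 0.4759 -0.0567  0.0558] [ 0.1  -0.09  0.11  0.01] board -0.0446 -0.1142
scene only -0.0443 -0.1143
small top [0.4959 0.3379 0.011 ]
small scene [0.4979 0.3373 0.014 ]
big top [ 0.4812 -0.2796  0.014 ]
big scene [ 0.4831 -0.2797  0.013 ]
scene knob small [0.4949 0.335  0.039 ] big [ 0.4832 -0.2794  0.042 ]
lanes [0.6655 0.1237 0.02  ] [0.6718 0.0138 0.02  ]
```

Request:
step_arm(targets="347 -189 81 18.2;347 -189 81 18.2;347 -189 81 18.2;347 -189 81 18.2;347 -189 81 18.2;347 -189 81 18.2;347 -189 81 18.2;347 -189 81 18.2;347 -189 81 18.2;347 -189 81 18.2;347 -189 81 18.2;347 -189 81 18.2", gripper=0.4, squeeze=40)

```text
t: 2.5
tcp_pos: [0.4815, -0.2813, 0.1507]
tool_rot: [1.0, 0.026, 0.0, 0.0]
force: [0.3, -0.0, -0.3]
finger_gap: 0.601
gripper_force: 0.0
```

```bash
cat >> h.py <<'E'
from scipy.spatial.transform import Rotation as Ro
def go(x,y,z,yaw=.055):
    s=manip.sense();R=Ro.from_quat(s['tool_rot']).as_matrix()
    d=R.T@(np.array([x,y,z])-s['tcp_pos'])*1e3; cur=np.arctan2(R[1,0],R[0,0])
    a=np.degrees(-(yaw-cur)); print('t',s['t'],'tcp',s['tcp_pos'].round(4),'tilt',R[:,2].round(3),'yaw',cur.round(3),'gap',s['finger_gap'],'F',s['force'].round(1),'grip',s['gripper_force'],'MOVE',d.round(1),a.round(2))
E
python3 -c "
from h import *
go(.4822,-.2797,.027)"
```

```text
t 2.5 tcp [ 0.4815 -0.2813  0.1507] tilt [ 0.001 -0.001 -1.   ] yaw 0.053 gap 0.6006670985515613 F [ 0.3 -0.  -0.3] grip 0.0 MOVE [  0.8  -1.6 123.7] -0.12
```

Request:
step_arm(targets="0 0 50 0;0 0 90 0;0 0 123 0;0 0 123 0;0 0 123 0")

```text
t: 3.0
tcp_pos: [0.4815, -0.2808, 0.0275]
tool_rot: [1.0, 0.027, -0.0, -0.0]
force: [-0.2, 0.1, 1.1]
finger_gap: 0.597
gripper_force: 0.0
```

Request:
step_arm(targets="0 0 0 0;0 0 0 0;0 0 0 0;0 0 0 0;0 0 0 0;0 0 0 0", gripper=1)

```text
t: 3.6
tcp_pos: [0.4831, -0.2809, 0.0295]
tool_rot: [1.0, 0.028, 0.001, 0.002]
force: [-2.3, -0.7, 8.1]
finger_gap: 0.242
gripper_force: 39.4
```

Request:
step_arm(targets="0 0 -40 0;0 0 -83 0;0 0 -83 0;0 0 -83 0")

```text
t: 4.0
tcp_pos: [0.4825, -0.2799, 0.1118]
tool_rot: [1.0, 0.028, 0.001, 0.001]
force: [0.1, 1.3, -2.2]
finger_gap: 0.244
gripper_force: 39.8
```

```bash
python3 -c "
from h import *
I=manip.snapshot('scene')[:,:,::-1]
cv2.imwrite('pics/g1.png',cv2.resize(I[130:290,150:350],None,fx=3,fy=3))
go(.6655,.1232,.12)"
```

```text
t 4.05 tcp [ 0.4816 -0.2792  0.1105] tilt [-0.  0. -1.] yaw 0.055 gap 0.24145957565159787 F [-0.3  0.9 -1. ] grip 39.75212752819061 MOVE [ 205.9 -391.6   -9.5] 0.02
```

View pics/g1.png

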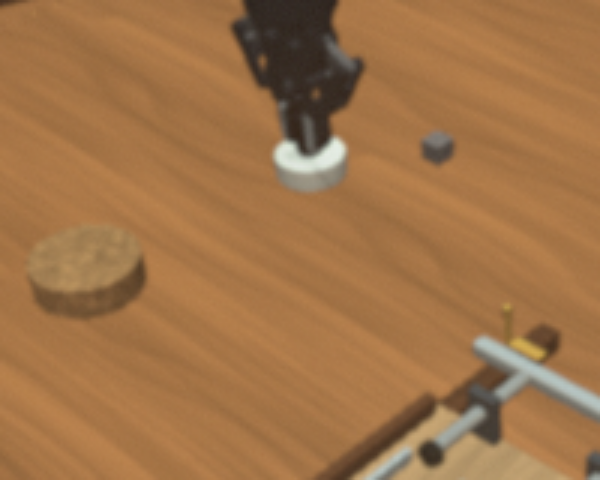

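Request:
step_arm(targets="22 -42 -10 0;42 -80 -10 0;64 -121 -10 0;85 -161 -10 0;106 -200 -10 0;127 -240 -10 0;148 -280 -10 0;170 -322 -10 0;190 -360 -10 0;207 -392 -10 0;207 -392 -10 0;207 -392 -10 0")

```text
t: 5.25
tcp_pos: [0.6654, 0.1241, 0.1178]
tool_rot: [1.0, 0.029, -0.002, 0.0]
force: [0.1, -0.6, -1.6]
finger_gap: 0.24
gripper_force: 39.7
```

```bash
python3 -c "
from h import *
go(.667,.1232,.050)"
```

```text
t 5.25 tcp [0.6654 0.1241 0.1178] tilt [-0.005 -0.001 -1.   ] yaw 0.057 gap 0.23962874645643475 F [ 0.1 -0.6 -1.6] grip 39.74227845668793 MOVE [ 1.9  1.  67.8] 0.14
```

Request:
step_arm(targets="1 1 30 0;2 1 50 0;2 1 50 0;2 1 50 0")

```text
t: 5.65
tcp_pos: [0.6681, 0.121, 0.0694]
tool_rot: [1.0, 0.027, -0.001, 0.0]
force: [-0.2, -0.8, -1.1]
finger_gap: 0.244
gripper_force: 39.8
```

```bash
python3 -c "
from h import *
I=manip.snapshot('scene')[:,:,::-1]
cv2.imwrite('pics/g2.png',cv2.resize(I[225:385,240:400],None,fx=3.7,fy=3.7,interpolation=cv2.INTER_CUBIC))
go(.667,.1232,.047)"
```

```text
t 5.7 tcp [0.6691 0.1212 0.0705] tilt [-0. -0. -1.] yaw 0.054 gap 0.24229384930295444 F [ 0.1  0.9 -1.3] grip 39.75801229476929 MOVE [-2.  -2.1 23.5] -0.07
```

View pics/g2.png

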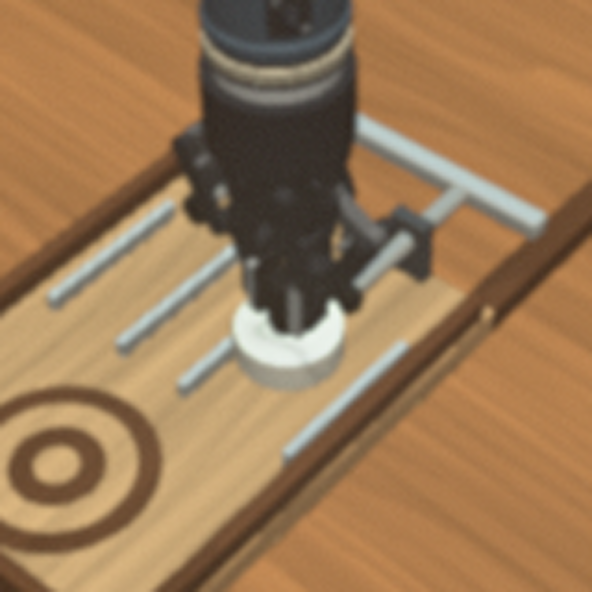

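The stone is over the wide lane, clear of the rods, and about 2 mm to the right of centre.

Request:
step_arm(targets="-1 -2 0 0;-1 -2 8 0;-1 -2 14 0;-1 -2 18 0;-1 -2 20 0;-1 -2 21 0;-1 -2 21 0")

```text
t: 6.4
tcp_pos: [0.6678, 0.1243, 0.0496]
tool_rot: [1.0, 0.028, -0.0, 0.0]
force: [-1.4, 0.7, 1.2]
finger_gap: 0.243
gripper_force: 40.0
```

```bash
python3 -c "
from h import *
go(.667,.1232,.047)"
```

```text
t 6.4 tcp [0.6678 0.1243 0.0496] tilt [-0. -0. -1.] yaw 0.055 gap 0.24274828819506472 F [-1.4  0.7  1.2] grip 40.033963322639465 MOVE [-0.9  1.1  2.6] 0.01
```

Request:
step_arm(targets="0 0 0 0;0 0 0 0;0 0 0 0;0 0 -10 0;0 0 -50 0;0 0 -100 0;0 0 -100 0", gripper=0.4)

```text
t: 7.1
tcp_pos: [0.6737, 0.1245, 0.1582]
tool_rot: [1.0, 0.028, 0.008, 0.0]
force: [1.4, -1.1, 0.8]
finger_gap: 0.602
gripper_force: 0.0
```

```bash
python3 -c "
from h import *
go(.4965,.3365,.12)
manip.snapshot('scene')
for q in ('stone_big_mid','lane_wide'):
  for r in manip.mark_of('scene',q)[:2]: print(q,r['p'],r['position'],at('scene',r['position'],.048 if 'st' in q else .02))
"
```

```text
t 7.1 tcp [0.6737 0.1245 0.1582] tilt [ 0.017  0.    -1.   ] yaw 0.055 gap 0.601520726626778 F [ 1.4 -1.1  0.8] grip 0.0 MOVE [-165.9 -221.5   35.2] 0.02
stone_big_mid 0.61 [319.4, 320.2] [0.67075343 0.12942752 0.048     ]
lane_wide 0.89 [322.1, 322.9] [0.65444736 0.12076658 0.02      ]
```

Request:
step_arm(targets="-27 -37 0 0;-53 -74 0 0;-80 -111 0 0;-106 -148 10 0;-132 -185 20 0;-159 -222 20 0;-159 -222 20 0;-159 -222 20 0;-159 -222 20 0;-159 -222 20 0")

```text
t: 8.25
tcp_pos: [0.498, 0.336, 0.129]
tool_rot: [1.0, 0.027, -0.0, 0.0]
force: [-0.2, -0.3, 0.8]
finger_gap: 0.601
gripper_force: 0.0
```

```bash
python3 -c "
from h import *
go(.4965,.3365,.0285)
"
```

```text
t 8.25 tcp [0.498 0.336 0.129] tilt [-0. -0. -1.] yaw 0.053 gap 0.6008045508139577 F [-0.2 -0.3  0.8] grip 0.0 MOVE [ -1.5  -0.7 100.5] -0.11
```

Request:
step_arm(targets="-1 -1 50 0;-1 -1 80 0;-1 -1 99 0;-1 -1 99 0;-1 -1 99 0")

```text
t: 8.75
tcp_pos: [0.4969, 0.3373, 0.0304]
tool_rot: [1.0, 0.027, 0.0, -0.0]
force: [-0.0, 0.1, -0.4]
finger_gap: 0.596
gripper_force: 0.0
```

Request:
step_arm(targets="0 0 0 0;0 0 0 0;0 0 0 0;0 0 0 0;0 0 0 0;0 0 0 0", gripper=1)

```text
t: 9.35
tcp_pos: [0.4971, 0.3383, 0.0318]
tool_rot: [1.0, 0.028, 0.001, -0.0]
force: [0.3, -2.1, 5.6]
finger_gap: 0.242
gripper_force: 39.2
```

Request:
step_arm(targets="0 0 -40 0;0 0 -90 0;0 0 -120 0;0 0 -120 0;0 0 -120 0")

```text
t: 9.85
tcp_pos: [0.4957, 0.3382, 0.1508]
tool_rot: [1.0, 0.028, 0.0, -0.0]
force: [0.0, -0.2, -0.8]
finger_gap: 0.245
gripper_force: 39.5
```

```bash
python3 -c "
from h import *
I=manip.snapshot('scene')[:,:,::-1]
cv2.imwrite('pics/g3.png',cv2.resize(I[180:400,240:530],None,fx=2.5,fy=2.5,interpolation=cv2.INTER_CUBIC))
go(.674,.0133,.14)"
```

```text
t 9.9 tcp [0.4948 0.3378 0.1496] tilt [-0.002 -0.001 -1.   ] yaw 0.055 gap 0.23789577016546307 F [ 0.2 -0.5 -2.3] grip 39.50515866279602 MOVE [161.  333.9   9.4] 0.01
```

View pics/g3.png

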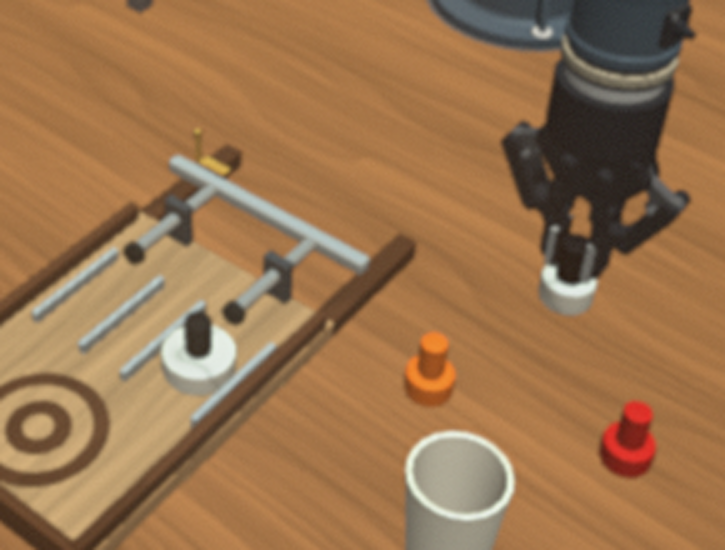

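The big stone stands in the wide lane and the small stone is held.

Request:
step_arm(targets="20 42 0 0;40 83 0 0;60 124 0 0;80 166 0 0;100 208 0 0;120 250 0 0;140 290 0 0;161 334 0 0;161 334 0 0;161 334 0 0;161 334 0 0")

```text
t: 11.0
tcp_pos: [0.6732, 0.0144, 0.1482]
tool_rot: [1.0, 0.028, -0.002, -0.001]
force: [-0.8, 1.1, -1.7]
finger_gap: 0.241
gripper_force: 39.6
```

Request:
step_arm(targets="0 0 40 0;0 0 75 0;0 0 75 0;0 0 75 0;0 0 75 0")

```text
t: 11.5
tcp_pos: [0.6764, 0.0142, 0.0772]
tool_rot: [1.0, 0.028, 0.002, 0.0]
force: [0.2, -0.0, 0.3]
finger_gap: 0.242
gripper_force: 39.6
```

```bash
python3 -c "
from h import *
go(.673,.0133,.0505)
I=manip.snapshot('scene')[:,:,::-1]
cv2.imwrite('pics/g4.png',cv2.resize(I[225:385,220:380],None,fx=3.7,fy=3.7,interpolation=cv2.INTER_CUBIC))
go(.673,.0133,.0505)"
```

```text
t 11.5 tcp [0.6764 0.0142 0.0772] tilt [ 0.003 -0.    -1.   ] yaw 0.056 gap 0.24196337913347016 F [ 0.2 -0.   0.3] grip 39.63433027267456 MOVE [-3.5  0.7 26.7] 0.08
t 11.55 tcp [0.6767 0.0139 0.0776] tilt [ 0.004 -0.001 -1.   ] yaw 0.056 gap 0.2414839387039198 F [-0.   0.7 -1.5] grip 39.63395297527313 MOVE [-3.8  0.4 27.1] 0.06
```

View pics/g4.png

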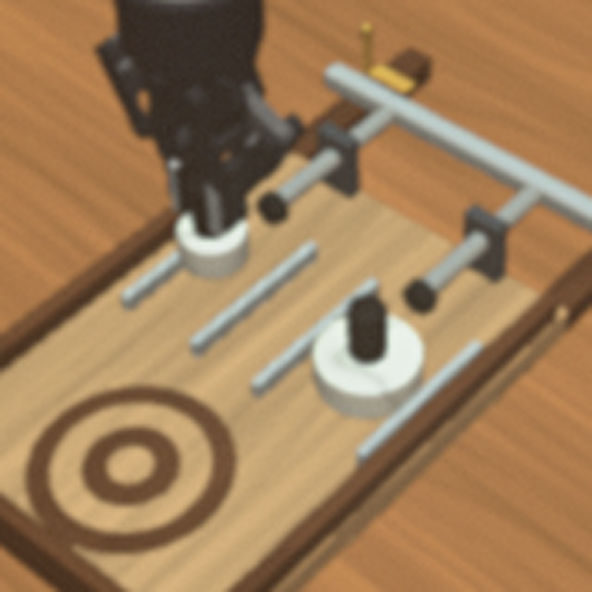

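Request:
step_arm(targets="-2 0 8 0;-2 0 16 0;-2 0 21 0;-2 0 24 0;-2 0 26 0;-2 0 26 0;-2 0 26 0")

```text
t: 12.25
tcp_pos: [0.6727, 0.0132, 0.0518]
tool_rot: [1.0, 0.028, -0.0, 0.0]
force: [-4.4, 0.2, 13.0]
finger_gap: 0.24
gripper_force: 41.0
```

```bash
python3 -c "
from h import *
go(.673,.0133,.0505)"
```

```text
t 12.25 tcp [0.6727 0.0132 0.0518] tilt [-0.001 -0.    -1.   ] yaw 0.055 gap 0.23954145801319673 F [-4.4  0.2 13. ] grip 40.98062574863434 MOVE [ 0.3 -0.1  1.3] 0.02
```

Request:
step_arm(targets="0 0 -1 0;0 0 -1 0")

```text
t: 12.45
tcp_pos: [0.6727, 0.0132, 0.0519]
tool_rot: [1.0, 0.028, -0.0, 0.0]
force: [-3.0, -0.3, 8.6]
finger_gap: 0.24
gripper_force: 40.3
```

Request:
step_arm(targets="0 0 0 0;0 0 0 0;0 0 0 0;0 0 -10 0;0 0 -45 0;0 0 -90 0;0 0 -90 0;0 0 -90 0;0 0 -90 0", gripper=0.4)

```text
t: 13.35
tcp_pos: [0.6722, 0.0135, 0.1396]
tool_rot: [1.0, 0.028, -0.001, -0.0]
force: [-0.7, -0.4, -0.2]
finger_gap: 0.603
gripper_force: 0.0
```

```bash
python3 -c "
from h import *
go(.5138,.0597,.14)
go(.5138,.0597,.14,.055+np.pi/2)"
```

```text
t 13.35 tcp [0.6722 0.0135 0.1396] tilt [-0.002  0.    -1.   ] yaw 0.055 gap 0.6027868434105652 F [-0.7 -0.4 -0.2] grip 0.0 MOVE [-1.556e+02 -5.490e+01 -1.000e-01] 0.01
t 13.35 tcp [0.6722 0.0135 0.1396] tilt [-0.002  0.    -1.   ] yaw 0.055 gap 0.6027868434105652 F [-0.7 -0.4 -0.2] grip 0.0 MOVE [-1.556e+02 -5.490e+01 -1.000e-01] -89.99
```

Request:
step_arm(targets="-15 -5 -10 -8;-30 -10 -10 -16;-45 -16 -10 -24;-60 -21 -10 -32;-75 -27 -10 -40;-90 -32 -10 -48;-105 -37 -10 -56;-120 -42 -10 -64;-135 -48 -10 -72;-150 -53 -10 -80;-156 -55 -10 -88;-156 -55 -10 -90")

```text
t: 14.55
tcp_pos: [0.5115, 0.0602, 0.1487]
tool_rot: [0.686, 0.728, -0.002, -0.002]
force: [0.5, -0.0, -0.1]
finger_gap: 0.6
gripper_force: 0.0
```

Request:
step_arm(targets="0 0 0 0;0 0 0 0;0 0 0 0")

```text
t: 14.85
tcp_pos: [0.5142, 0.0596, 0.1497]
tool_rot: [0.688, 0.726, -0.0, -0.0]
force: [0.7, -0.3, -0.6]
finger_gap: 0.602
gripper_force: 0.0
```

```bash
python3 - <<'E'
from h import *
go(.5138,.0597,.031,.055+np.pi/2)
I=manip.snapshot('scene')[:,:,::-1]
cv2.imwrite('pics/g5.png',cv2.resize(I[205:395,210:420],None,fx=3.1,fy=3.1,interpolation=cv2.INTER_CUBIC))
E
```

```text
t 14.85 tcp [0.5142 0.0596 0.1497] tilt [-0.001  0.    -1.   ] yaw 1.625 gap 0.6019158962955975 F [ 0.7 -0.3 -0.6] grip 0.0 MOVE [ 1.000e-01 -3.000e-01  1.187e+02] -0.04
```

View pics/g5.png

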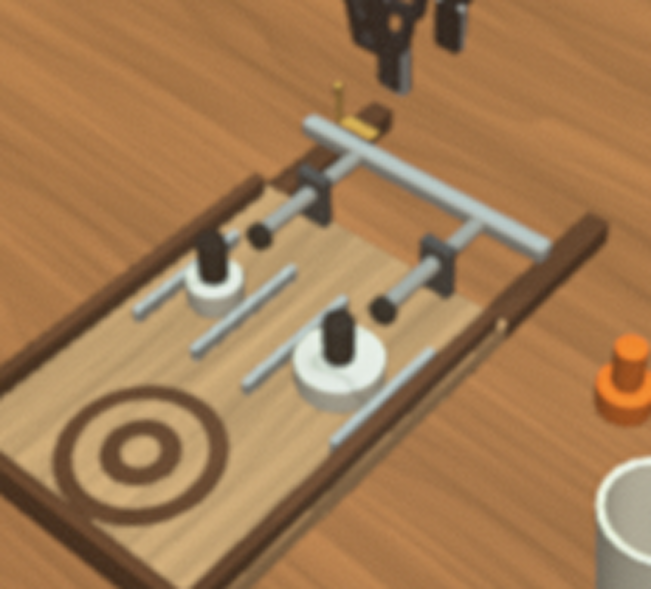

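Both stones stand in their lanes, and the gripper is over the middle of the bar.

Request:
step_arm(targets="0 0 45 0;0 0 85 0;0 0 110 0;0 0 119 0;0 0 119 0;0 0 119 0")

```text
t: 15.5
tcp_pos: [0.5151, 0.0596, 0.032]
tool_rot: [0.687, 0.726, 0.0, 0.001]
force: [-0.1, 0.1, 0.2]
finger_gap: 0.599
gripper_force: 0.0
```

Request:
step_arm(targets="0 0 0 0;0 0 0 0;0 0 0 0;0 0 0 0;0 0 0 0;0 0 0 0;0 0 0 0;0 0 0 0", gripper=1, squeeze=60)

```text
t: 16.3
tcp_pos: [0.5151, 0.0596, 0.0326]
tool_rot: [0.687, 0.726, 0.001, 0.001]
force: [-0.3, 0.0, 6.8]
finger_gap: 0.147
gripper_force: 59.3
```

```bash
python3 - <<'E'
from h import *
p=[.5138,.0597];c,s=np.cos(.055),np.sin(.055)
go(p[0]-.044*c,p[1]-.044*s,.031,.055+np.pi/2)
E
```

```text
t 16.3 tcp [0.5151 0.0596 0.0326] tilt [ 0.002 -0.    -1.   ] yaw 1.626 gap 0.146735704082459 F [-0.3  0.   6.8] grip 59.3187689781189 MOVE [  0.1 -45.3   1.5] -0.0
```

Request:
step_arm(targets="0 -5 0 0;0 -11 0 0;0 -17 0 0;0 -23 0 0;0 -29 0 0;0 -35 0 0;0 -40 0 0;0 -43 0 0;0 -44 0 0;0 -44 0 0;0 -44 0 0;0 -44 0 0")

```text
t: 17.5
tcp_pos: [0.4757, 0.0575, 0.0326]
tool_rot: [0.688, 0.726, 0.004, 0.004]
force: [6.8, 5.0, 3.7]
finger_gap: 0.152
gripper_force: 59.0
```

```bash
python3 - <<'E'
from h import *
p=[.5138,.0597];c,s=np.cos(.055),np.sin(.055)
go(p[0]-.044*c,p[1]-.044*s,.031,.055+np.pi/2)
a=manip.snapshot('scene')[:,:,::-1];b=manip.snapshot('top')[:,:,::-1]
A=cv2.resize(a[215:305,290:410],None,fx=5,fy=5,interpolation=cv2.INTER_CUBIC)
B=cv2.resize(b[230:260,240:340],None,fx=5,fy=5,interpolation=cv2.INTER_CUBIC)
o=np.zeros((600,600,3),np.uint8);o[:450]=A;o[450:,:500]=B
cv2.imwrite('pics/g6.png',o)
E
```

```text
t 17.5 tcp [0.4757 0.0575 0.0326] tilt [ 0.012 -0.    -1.   ] yaw 1.625 gap 0.15155360394551662 F [6.8 5.  3.7] grip 58.993767499923706 MOVE [ 0.1 -5.9  1.5] -0.05
```

View pics/g6.png

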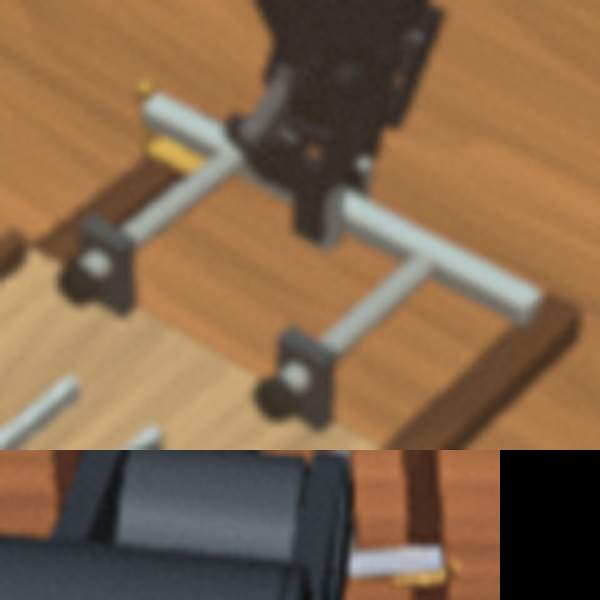

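The top inset shows the bar's end about 2.4 px (6 mm) short of the marker tip, which agrees with the pose arithmetic.

Request:
step_arm(targets="0 -1 0 0;0 -2 0 0;0 -3 0 0;0 -4 0 0;0 -5 0 0;0 -5 0 0;0 -5 0 0;0 -5 0 0;0 -5 0 0;0 -5 0 0")

```text
t: 18.6
tcp_pos: [0.4714, 0.0572, 0.0326]
tool_rot: [0.688, 0.726, 0.004, 0.005]
force: [7.9, 6.5, 3.5]
finger_gap: 0.148
gripper_force: 58.9
```

```bash
python3 - <<'E'
from h import *
go(.4759-.0063,.0575,.031,.055+np.pi/2)
a=manip.snapshot('scene')[:,:,::-1];b=manip.snapshot('top')[:,:,::-1]
A=cv2.resize(a[220:305,300:410],None,fx=5,fy=5,interpolation=cv2.INTER_CUBIC)
B=cv2.resize(b[240:265,305:335],None,fx=6,fy=6,interpolation=cv2.INTER_CUBIC)
o=np.zeros((600,560,3),np.uint8);o[:425,:550]=A;o[430:580,:180]=B
o[430:,200:]=cv2.resize(a[265:350,240:420],(360,170),interpolation=cv2.INTER_CUBIC)
cv2.imwrite('pics/g7.png',o)
go(.4759-.0063,.0575,.031,.055+np.pi/2)
E
```

```text
t 18.6 tcp [0.4714 0.0572 0.0326] tilt [ 0.013 -0.    -1.   ] yaw 1.625 gap 0.14780822104498312 F [7.9 6.5 3.5] grip 58.908392786979675 MOVE [ 0.4 -1.8  1.6] -0.06
t 18.7 tcp [0.4714 0.0572 0.0326] tilt [ 0.013 -0.    -1.   ] yaw 1.625 gap 0.15354237709533214 F [8.5 6.5 3. ] grip 58.908299803733826 MOVE [ 0.4 -1.8  1.6] -0.06
```

View pics/g7.png

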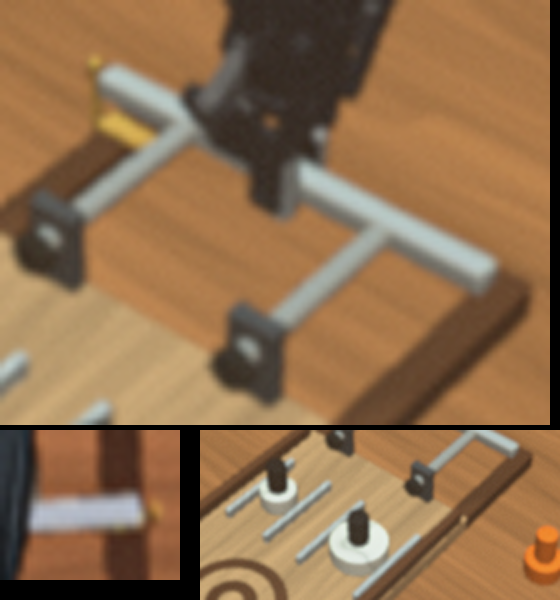

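Bar and marker tip are within about 2 mm of level in both views. The stones are standing in their lanes, so I'll draw 2 mm more.

Request:
step_arm(targets="0 -1 0 0;0 -2 0 0;0 -2 0 0;0 -2 0 0;0 -2 0 0;0 -2 0 0;0 -2 0 0;0 -2 0 0;0 -2 0 0")

```text
t: 19.6
tcp_pos: [0.4697, 0.0572, 0.0326]
tool_rot: [0.688, 0.726, 0.005, 0.005]
force: [8.0, 7.6, 2.8]
finger_gap: 0.15
gripper_force: 58.9
```

```bash
python3 - <<'E'
from h import *
go(.4759-.0063,.0575,.031,.055+np.pi/2)
print(manip.sign_off())
E
```

```text
t 19.6 tcp [0.4697 0.0572 0.0326] tilt [ 0.014 -0.    -1.   ] yaw 1.625 gap 0.1497467140755527 F [8.  7.6 2.8] grip 58.88377368450165 MOVE [ 0.4 -0.1  1.6] -0.06
the job is handed in; nothing more can be done
None
```

I handed the job in at 19.6 s: both stones stand released in their own lanes, and the gripper holds the bar drawn to within about 1 mm of the marker by my measurements; no verdict was returned.

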